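# Top off the tray pile by feel

### The job

Top off the pile of parts trays in the bench elevator; nobody has measured how high the pile stands. Lay the loaded white tray on top, square with the pile, lowering it gently until it is felt to touch before you let go; then lay the blue cover on that tray in the same way. Only once both are lying there, press the green button fully down and let go of it; leave the bin, screwdriver and black housing where they are.

Things in the scene. Friction and masses are not known exactly. Their poses are not given: they have to be found in the camera images.
- pile_axis (a point): Point on the vertical centre line of the pile of white trays in the elevator, at bench height (not the pile's top). z up, x across the pile, y along it. The piled trays are like the loose one and centred here. The rim of the top one stands 35 to 115 mm above the bench, different every time; it sits on a stiff cushion that gives about 1 mm per 6 N.
- magazine: Tray elevator set in the dark bench: aluminium collar 230 x 104 mm, 8 mm high, the pile rising through it. Origin and axes as point pile_axis. At each short end (+y, -y) stands an aluminium guide plate, 44 mm wide, inner face 88 mm from the centre line, straight up to 123 mm and flared outwards to 140 mm above the bench. The long sides are open.
- tray_center (a point): The loose white open tray holding three steel caps in black cups (all fixed in it): 60 mm along its x, 160 mm along its y, 30 mm high, walls 4 mm, about 0.25 kg. This point is its centre, 15 mm above its flat underside. Starts flat on the bench. It can be gripped across its 60 mm width, outside the two long walls.
- cover_center (a point): The blue tray cover: a flat plate 60 mm along its x, 160 mm along its y, 10 mm thick, with a black grip bar on its middle, 20 mm wide along x, 80 mm long along y, rising from 10 to 40 mm above the underside; about 0.2 kg. This point is 20 mm above its flat underside, on its centre line. Starts flat on the bench; lies on the tray's rim when in place.
- ready_top (a point): Centre of the top face of the green push button, radius 18 mm, on a small grey housing on the bench in front of the elevator; pressed straight down, spring return.
- ready (a joint): Travel of the green button, 0 when up, 0.006 m when fully down, which takes about 5 N; it counts as pressed beyond 0.0045 m.
- screwdriver: Bystander: a screwdriver with a yellow handle, 190 mm long, lying beyond the work; leave alone.
- bin: Bystander: an open blue bin 110 x 170 x 60 mm; origin under its centre; leave alone.
- housing: Bystander: a black domed plastic housing 96 mm across and 50 mm high; origin under its centre; leave alone.
There are look-alikes about, which are no part of the job. Of the things shaped like the part that bears ready_top, the grey one is meant.

How it is judged:
By the outcome, as a careful person would: the job done as asked, in the order asked, and still so for the second after the job is handed in, with the robot touching nothing.
It also fails if it takes over 72 s, if anything falls off the work surface, if the arm or the gripper's body presses on something with over 40 N, if the wrist force passes 120 N, or if a joint passes its speed limit or range.

### The arm

A 6-joint arm with a two-finger parallel gripper is mounted at the origin on the work surface. World frame = base frame: x ahead of the robot, y to its left, z up, the work surface at z = 0. Lengths are in mm, angles in rad, forces in N, time in s.
With the tool pointing down it reaches from about 325 to 850 mm from the base axis. Payload 15.5 kg.
Tool frame: the origin (TCP) lies between the finger pads; the fingertips stand 17 mm ahead of it and the grasp point (between the pads) lies 2 mm behind it (ctrl.tips_ahead is the distance from the TCP to the fingertips, in mm); y points along the fingers, z is the direction in which the jaws open and shut, and the axes are right-handed (so a half turn about y gives the same grasp; the last joint's range is limited). The gripper opens to 91 mm and grips with 3 to 60 N. Pads are 32 mm wide; open, the fingers measure 118 mm over their backs; the gripper's body (76 mm by 178 mm) begins 60 mm behind the grasp point.
Start: joints at [1.177, 0.494, 1.345, -0, 1.302, -0.096], TCP at [183.979, 597.309, 230.915] pointing down, gripper open.
Joint ranges: [-2.91, 2.91], [-0.82, 2.16], [0.22, 2.67], [-1.22, 4.37], [0.12, 2.79], [-3.08, 3.08]. Speed limits (rad/s): [1.89, 1.89, 2.57, 3.01, 3.01, 3.01].

### API

Orientations are given as [roll, pitch, yaw] about the fixed x, y, z axes, in that order (R = Rz(yaw) Ry(pitch) Rx(roll)).
In Python, from station import get_state, cams, ticket, models, ctrl gives the robot as it stands.
- The arm moves only by the shell command python3 -m inch 'ROWS'. ROWS is JSON, a list that holds one entry, the list of rows, each a list of 7 numbers: the opening in per cent of the stroke, from 0 (shut) to 100 (fully open), then the shift along the tool's x, y, z in m, then the turn, a rotation vector about the tool's x, y, z in degrees. A call has 1 to 12 rows; each row is the pose to reach, as a shift and turn from the pose commanded when the call began, along the tool's axes at that moment; what a row does not reach only later rows make up. A row lasts 1/10 s, in which the tool goes at most 50 mm and 8.59 degrees, less where a joint would pass 70% of its speed; a pose out of reach is approached as far as the arm can. A call with a gripper value outside its range is refused whole. The fingers move at their own pace and stop on an object; the grip force is fixed at half the most. Time passes only in rows, so rows that repeat a pose let the fingers close. It gives the time, the measured TCP pose, the force and the opening at its end, in the units of the state.
- get_state(): the state, without advancing time (a new reading comes with each control period).
- cams.capture(name): name is "side" or "top" or "wrist"; returns a dict with "image" (480x640x3 uint8, blue, green, red), "range_z" (480x640 float32, mm along the optical axis (not along the pixel's ray), 0 where there is no reading), "mtx" (3x3 intrinsics, pixels), "R" (3x3) and "t" (3): a world point X has camera coordinates R X + t; the wrist camera has in their place "tool_from_camera" (4x4, takes a point from camera to tool coordinates, whose origin is the TCP and whose axes are the tool frame's). Camera axes: x right, y down, z forward; pixel columns grow to the right and rows downward; lengths in mm; the calibration is good to about 2 mm. A picture is of the moment at which its call begins: read the wrist's pose just before it.
- ticket.sign_off(): hands the job in, once; it reports no verdict.
Trained networks look in a picture, given as the dict that the camera call returned (one of the last four; its "shot" number tells which), for a name from the list of things; names that differ only in an ending like _2 or _b are one class to them, and where a whole thing is asked for, a point or a joint stands for the part that bears it (a point fixed in the world has none). Each returns a list of dicts, best first, with "p" (0 to 1); they miss things now and then, are a little off and sometimes report something else, mostly with a low value. They report only what shows in the picture. A call takes as long as a camera call. They do not tell look-alikes from the thing itself.
- models.search_frame(target, picture): "centre" ([column, row] in pixels, amid what is visible of it).
- models.mark_of(target, picture): "centre" ([column, row] in pixels: a listed point, or the origin of a listed thing).
The state is a dict: "time": time; "joint_positions": joint angles; "joint_vel": joint speeds; "effort": joint torques, N m; "ee_pos": TCP position; "ee_rot": TCP orientation; "wrist_force": force on the tool from outside, world axes, zero at the start; "ft_torque": the same for the moment, N m; "grip_width": finger opening in mm.
Only numpy, scipy, OpenCV 4.12 (cv2) and the standard library are available. Lean on these libraries where they do the work, as an engineer would, in place of code of your own. Each camera call takes 0.05 s, during which the arm holds its last target.

## Working session

There is one attempt and no reset: what is moved stays moved. The work goes in short steps, Python scripts to look and compute and a shell command to move; the robot and the scene stay as the last step left them, time stands still between calls to the robot, and variables do not carry over. Pictures are saved under pics/ and viewed, and the job is handed in when it is done.

```bash
ls; mkdir -p pics
cat > h.py <<'E'
import numpy as np, cv2
from station import get_state, cams, ticket, models, ctrl
from scipy.spatial.transform import Rotation as Ro
def toolT(s):
    T=np.eye(4);T[:3,:3]=Ro.from_euler('xyz',s['ee_rot']).as_matrix();T[:3,3]=s['ee_pos'];return T
def shot(n):
    s=get_state();c=cams.capture(n)
    if n=='wrist': c['W']=toolT(s)@np.array(c['tool_from_camera'])
    else:
        E=np.eye(4);E[:3,:3]=c['R'];E[:3,3]=np.array(c['t']).ravel();c['W']=np.linalg.inv(E)
    return c
def cloud(c):
    z=c['range_z'];K=np.array(c['mtx']);v,u=np.mgrid[:480,:640]
    P=np.stack([(u-K[0,2])/K[0,0]*z,(v-K[1,2])/K[1,1]*z,z],-1)
    Q=P@c['W'][:3,:3].T+c['W'][:3,3];Q[z<=0]=np.nan;return Q
def ray(c,px,h):
    K=np.array(c['mtx']);d=np.array([(px[0]-K[0,2])/K[0,0],(px[1]-K[1,2])/K[1,1],1.])
    d=c['W'][:3,:3]@d;o=c['W'][:3,3];return o+d*(h-o[2])/d[2]
E
python3 - <<'E'
from h import *
s=get_state();print(s);print(ctrl.tips_ahead)
print(toolT(s)[:3,:3].round(3))
for n in ['top','side']:
    c=shot(n);cv2.imwrite(f'pics/{n}0.png',c['image'])
    Q=cloud(c)
    for t in ['pile_axis','magazine','tray_center','cover_center','ready_top','screwdriver','bin','housing']:
        for r in models.mark_of(t,c)[:3]:
            u,v=map(int,np.round(r['centre']))
            print(n,t,round(r['p'],2),(u,v),Q[v,u].round(0) if 0<=v<480 and 0<=u<640 else '')
E
```

```text
pics
{'time': 0.0, 'joint_positions': array([ 1.17650232e+00,  4.94192870e-01,  1.34615903e+00,  3.24273437e-06,
        1.30250897e+00, -9.54973055e-02]), 'joint_vel': array([ 2.80598779e-04, -7.53758938e-04, -8.64663480e-04, -6.37867767e-04,
        6.52028517e-05, -1.12321915e-04]), 'effort': array([-2.17291301e-03, -8.78838444e+01, -3.81852829e+01,  7.07030995e-02,
        5.33823541e-02, -3.66065024e-05]), 'ee_pos': array([183.82966965, 596.95754627, 230.3227855 ]), 'ee_rot': array([-1.57205846e+00,  1.24038392e-04, -2.98797645e-01]), 'wrist_force': array([0.10973561, 0.7712388 , 0.2406855 ]), 'ft_torque': array([ 0.02786946,  0.03231711, -0.04117085]), 'grip_width': 91.19591788016365}
17.0
[[ 0.956 -0.     0.294]
 [-0.294 -0.001  0.956]
 [-0.    -1.    -0.001]]
top pile_axis 0.66 (296, 242) [561.  50.  90.]
top pile_axis 0.17 (326, 309) [439.  -2.  24.]
top magazine 0.67 (294, 244) [558.  54.  83.]
top magazine 0.27 (344, 140) [772. -44.  50.]
top magazine 0.21 (296, 240) [564.  50.  89.]
top tray_center 0.82 (158, 259) [543. 331.  22.]
top cover_center 0.85 (471, 300) [ 452. -276.   41.]
top ready_top 0.81 (366, 351) [359. -77.  19.]
top ready_top 0.57 (315, 362) [340.  21.  20.]
top screwdriver 0.72 (209, 176) [719. 239.   1.]
top bin 0.79 (453, 165) [ 731. -270.    4.]
top housing 0.87 (348, 142) [769. -52.  46.]
side magazine 0.65 (318, 283) [559. 147.  71.]
side tray_center 0.72 (319, 415) [540. 340.  23.]
side cover_center 0.59 (392, 173) [ 448. -246.   41.]
side ready_top 0.71 (443, 231) [358. -72.  23.]
side ready_top 0.68 (457, 262) [343.  18.  23.]
side ready_top 0.67 (399, 249) [437. -13.  22.]
side screwdriver 0.88 (193, 359) [725. 250.   9.]
side bin 0.95 (254, 177) [ 721. -198.   50.]
side housing 0.6 (202, 238) [780. -10.  30.]
```

View pics/top0.png

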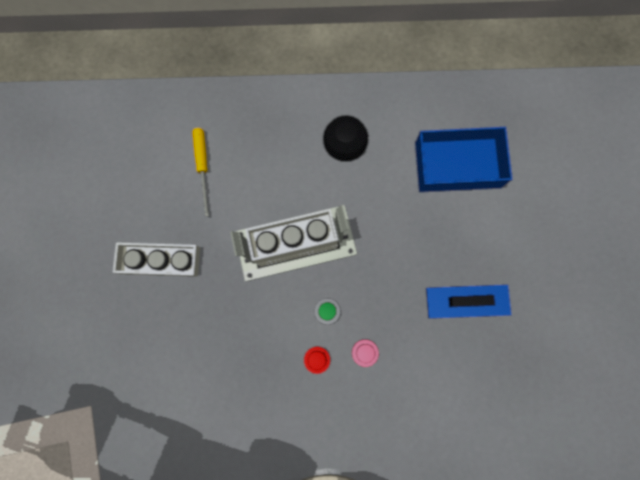

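View pics/side0.png

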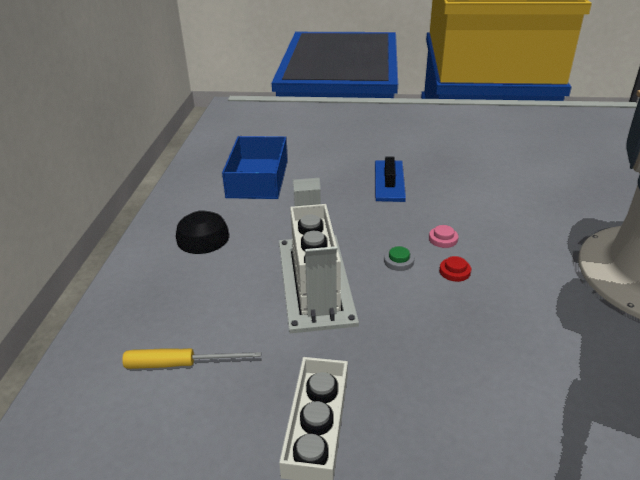

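The top view shows these candidates:
- **Loose tray:** (155,259). The pile's top tray at (292,236) looks the same.
- **Cover:** (469,301), with nothing similar nearby.
- **Buttons:** grey housing with green cap at (327,311), red at (317,360), pink at (366,352). The one in the grey housing at (327,311) is the right one.

Next I'll measure from the point clouds.

```bash
cat > m.py <<'E'
from h import *
def rect(P):
    (c,wh,a)=cv2.minAreaRect(P.astype(np.float32)); b=cv2.boxPoints((c,wh,a))
    e1,e2=b[1]-b[0],b[2]-b[1]; e=e1 if np.linalg.norm(e1)>np.linalg.norm(e2) else e2
    e=e*np.sign(e[1]); return np.round(c,1),np.round(sorted(wh),1),round(np.degrees(np.arctan2(-e[0],e[1])),2) # yaw of y axis
def sel(Q,x,y,r,z0,z1):
    P=Q.reshape(-1,3);P=P[~np.isnan(P[:,0])]
    m=(np.hypot(P[:,0]-x,P[:,1]-y)<r)&(P[:,2]>z0)&(P[:,2]<z1);return P[m]
E
python3 - <<'E'
from m import *
for n in ['top','side']:
    c=shot(n);Q=cloud(c)
    if n=='top':
        im=c['image'];cv2.imwrite('pics/crop0.png',cv2.resize(im[200:380,220:400],None,fx=3.3,fy=3.3,interpolation=cv2.INTER_CUBIC))
    for nm,a in dict(tray=(540,335,110,24,40),tray_lo=(540,335,110,6,40),cover=(452,-276,110,5,14),bar=(452,-276,110,30,50),btn=(437,-4,30,12,40),btnall=(437,-4,40,5,40)).items():
        P=sel(Q,*a); 
        if len(P)>5: print(n,nm,len(P),rect(P[:,:2]),'z',np.percentile(P[:,2],[5,50,95]).round(1))
    P=sel(Q,560,53,130,5,12);print('collar',rect(P[:,:2]),np.median(P[:,2]))
    P=sel(Q,560,53,150,15,170);h,b=np.histogram(P[:,2],bins=np.arange(15,150,5));print(dict(zip(b[:-1],h)))
    P=sel(Q,560,53,150,-5,3);print('bench z',np.median(P[:,2]))
E
```

```text
top tray 590 (array([543., 335.]), array([ 60.4, 162.5]), np.float32(-2.69)) z [24.4 29.3 32.2]
top tray_lo 2082 (array([543., 335.]), array([ 60.4, 162.5]), np.float32(-2.69)) z [ 7.3 21.1 31.2]
top cover 2055 (array([ 461.3, -280.1]), array([107.2, 162.7]), np.float32(5.49)) z [ 7.2  9.7 12.2]
top bar 469 (array([ 450.6, -281.2]), array([19.9, 81.4]), np.float32(1.43)) z [37.  39.5 41.9]
top btn 405 (array([435.1,  -4.2]), array([48.1, 49.4]), np.float32(43.55)) z [12.3 20.6 23.7]
top btnall 549 (array([434.9,  -4.2]), array([50.7, 51.4]), np.float32(71.4)) z [ 9.7 14.5 23.4]
collar (array([529.2,  47.9]), array([196.1, 230.2]), np.float32(12.6)) 7.919426442011854
{np.int64(15): np.int64(77), np.int64(20): np.int64(263), np.int64(25): np.int64(41), np.int64(30): np.int64(36), np.int64(35): np.int64(59), np.int64(40): np.int64(21), np.int64(45): np.int64(35), np.int64(50): np.int64(51), np.int64(55): np.int64(50), np.int64(60): np.int64(46), np.int64(65): np.int64(89), np.int64(70): np.int64(771), np.int64(75): np.int64(178), np.int64(80): np.int64(435), np.int64(85): np.int64(554),
[... 1126 characters left out ...]
np.int64(30): np.int64(107), np.int64(35): np.int64(149), np.int64(40): np.int64(94), np.int64(45): np.int64(108), np.int64(50): np.int64(125), np.int64(55): np.int64(117), np.int64(60): np.int64(118), np.int64(65): np.int64(122), np.int64(70): np.int64(333), np.int64(75): np.int64(233), np.int64(80): np.int64(365), np.int64(85): np.int64(477), np.int64(90): np.int64(590), np.int64(95): np.int64(545), np.int64(100): np.int64(204), np.int64(105): np.int64(155), np.int64(110): np.int64(154), np.int64(115): np.int64(168), np.int64(120): np.int64(155), np.int64(125): np.int64(148), np.int64(130): np.int64(140), np.int64(135): np.int64(181), np.int64(140): np.int64(14)}
bench z 0.5446024452784286
```

View pics/crop0.png

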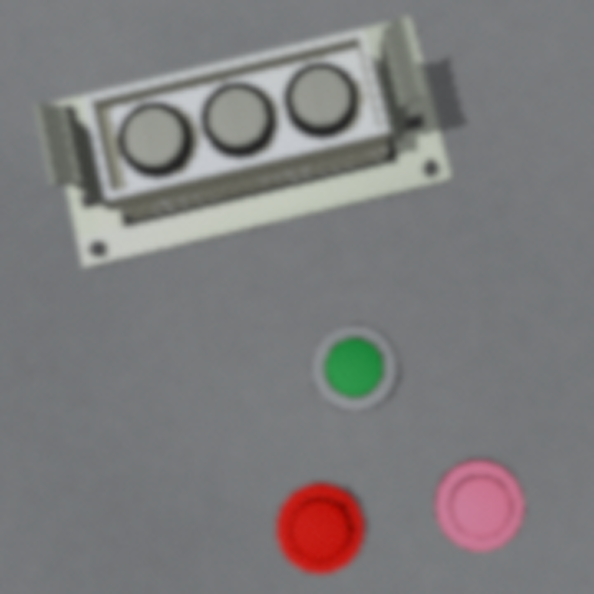

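The crop confirms the grey housing with the green cap. Next: pile pose and height.

Run:
```python
from m import *
for n in ['top','side']:
    c=shot(n);Q=cloud(c)
    P=sel(Q,560,53,150,6,12); P=P[np.hypot(P[:,0]-435,P[:,1]+3)>45]
    print(n,'collar',rect(P[:,:2]))
    P=sel(Q,560,53,150,125,150);
    r=rect(P[:,:2]);print('guides',r,len(P))
    yaw=r[2] if n=='top' else yaw
    a=np.radians(yaw);u=np.array([-np.sin(a),np.cos(a)]);x=np.array([np.cos(a),np.sin(a)])
    P=sel(Q,*r[0],150,60,150);d=P[:,:2]-r[0]
    m=(abs(d@u)<81)&(abs(d@x)<45);P=P[m];print(np.histogram(P[:,2],bins=np.arange(60,112,3)))
    T=P[P[:,2]>93]; print('rim?',rect(T[:,:2]),np.percentile(T[:,2],[50,90,97,99]))
```

```text
top collar (array([573.7,  57.9]), array([104.6, 229.8]), np.float32(12.54))
guides (array([573.7,  57.8]), array([ 43.7, 201.4]), np.float32(12.54)) 343
(array([ 17,  26,  23, 296, 495, 103,  93, 243, 360, 343, 454, 115, 362,
       177,   0,   0,   0]), array([ 60,  63,  66,  69,  72,  75,  78,  81,  84,  87,  90,  93,  96,
        99, 102, 105, 108, 111]))
rim? (array([573.8,  57.8]), array([ 61. , 160.1]), np.float32(12.58)) [ 97.92963106  99.98173591 100.7577792  101.26738205]
side collar (array([574.1,  56.5]), array([104.3, 234.6]), np.float32(12.63))
guides (array([574.3,  56.7]), array([ 44.1, 203.7]), np.float32(12.68)) 485
(array([ 18,  25,  23,  33, 228,  79,  96, 149, 303, 189, 412,  97, 217,
       210,   0,   0,   0]), array([ 60,  63,  66,  69,  72,  75,  78,  81,  84,  87,  90,  93,  96,
        99, 102, 105, 108, 111]))
rim? (array([574.2,  56.8]), array([ 60.3, 161.9]), np.float32(12.67)) [ 98.70738982 100.05963062 100.55926612 100.6914303 ]
```

```bash
cat >> m.py <<'E'
def go(x,y,z,phi):
    s=get_state();T=toolT(s);R=T[:3,:3]
    f=np.degrees(np.arctan2(R[1,2],R[0,2]))
    G=np.column_stack([[np.sin(np.radians(phi)),-np.cos(np.radians(phi)),0],[0,0,-1],[np.cos(np.radians(phi)),np.sin(np.radians(phi)),0]])
    print('t',round(s['time'],2),'pos',s['ee_pos'].round(1),'phi',f.round(2),'w',round(s['grip_width'],1),'F',s['wrist_force'].round(1))
    print('shift m',(R.T@(np.array([x,y,z])-T[:3,3])/1000).round(4),'turn',np.degrees(Ro.from_matrix(R.T@G).as_rotvec()).round(2))
E
python3 -c "
from m import *
go(543.2,334,130,-2.73)"
```

```text
t 1.1 pos [184.  597.3 230.9] phi 72.88 w 91.1 F [-0.3  0.2  0.4]
shift m [ 0.4208  0.1009 -0.1459] turn [-0.   75.61  0.  ]
```

```bash
python3 -m inch '[[[100,0.4208,0.1009,-0.1459,0,75.6,0],[100,0.4208,0.1009,-0.1459,0,75.6,0],[100,0.4208,0.1009,-0.1459,0,75.6,0],[100,0.4208,0.1009,-0.1459,0,75.6,0],[100,0.4208,0.1009,-0.1459,0,75.6,0],[100,0.4208,0.1009,-0.1459,0,75.6,0],[100,0.4208,0.1009,-0.1459,0,75.6,0],[100,0.4208,0.1009,-0.1459,0,75.6,0],[100,0.4208,0.1009,-0.1459,0,75.6,0],[100,0.4208,0.1009,-0.1459,0,75.6,0],[100,0.4208,0.1009,-0.1459,0,75.6,0],[100,0.4208,0.1009,-0.1459,0,75.6,0]]]'
python3 - <<'E'
from m import *
c=shot('wrist');cv2.imwrite('pics/w1.png',c['image']);Q=cloud(c)
P=sel(Q,543,334,110,24,36);print(len(P),rect(P[:,:2]) if len(P)>9 else '',np.nanpercentile(Q[...,2],[1,50,99]))
go(543.2,334,21,-2.73)
E
```

```text
time: 2.3
ee_pos: [542.5, 334.5, 130.1]
ee_rot: [-1.571, 0.0, -1.617]
wrist_force: [-1.6, 0.1, -0.0]
grip_width: 91.2
3717 (array([544.1, 345.9]), array([ 60.3, 134.6]), np.float32(-2.76)) [ -1.90829222   0.42658406 236.15741726]
t 2.35 pos [542.3 334.9 130.3] phi -2.62 w 91.2 F [-0.2  0.8  0.8]
shift m [0.0009 0.1093 0.001 ] turn [ 0.01  0.11 -0.01]
```

View pics/w1.png

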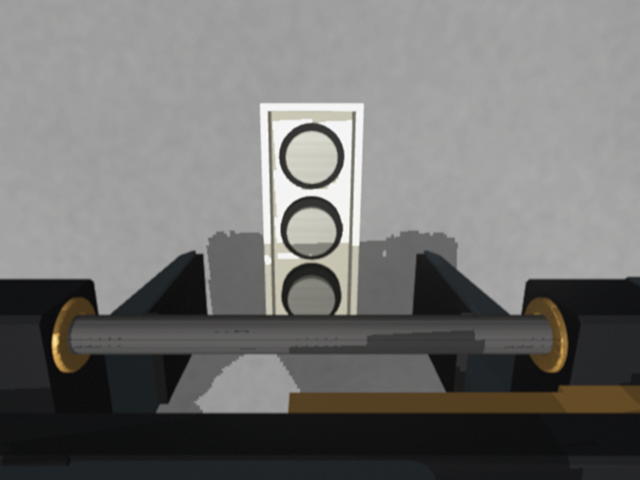

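The wrist view shows the tray between the open fingers (rim from column 262 to 363, far end at row 104). It fits at about (544, 333.3), yaw -2.8°, which agrees with the other two cameras.

```bash
python3 -m inch '[[[100,0.0008,0.04,0.0014,0,0.1,0],[100,0.0008,0.08,0.0014,0,0.1,0],[100,0.0008,0.1,0.0014,0,0.1,0],[100,0.0008,0.1087,0.0014,0,0.1,0],[100,0.0008,0.1087,0.0014,0,0.1,0],[50,0.0008,0.1087,0.0014,0,0.1,0],[50,0.0008,0.1087,0.0014,0,0.1,0],[50,0.0008,0.1087,0.0014,0,0.1,0],[50,0.0008,0.1087,0.0014,0,0.1,0],[50,0.0008,0.1087,0.0014,0,0.1,0],[50,0.0008,0.1087,0.0014,0,0.1,0],[50,0.0008,0.1087,0.0014,0,0.1,0]]]'
```

```text
time: 3.55
ee_pos: [544.7, 333.2, 21.9]
ee_rot: [-1.57, 0.0, -1.62]
wrist_force: [-2.2, 0.3, 7.7]
grip_width: 59.9
```

```bash
python3 -m inch '[[[40,0,-0.01,0,0,0,0],[40,0,-0.04,0,0,0,0],[40,0,-0.08,0,0,0,0],[40,0,-0.12,0,0,0,0],[40,0,-0.16,0,0,0,0],[40,0,-0.18,0,0,0,0],[40,0,-0.18,0,0,0,0]]]'
python3 - <<'E'
from m import *
go(574,57.3,202,12.58)
E
```

```text
time: 4.25
ee_pos: [545.8, 333.7, 205.0]
ee_rot: [-1.566, 0.003, -1.62]
wrist_force: [0.6, 0.0, -3.1]
grip_width: 59.9
t 4.25 pos [545.8 333.7 205. ] phi -2.82 w 59.9 F [ 0.6  0.  -3.1]
shift m [0.2747 0.0025 0.0417] turn [ -0.3  -15.4   -0.11]
```

```bash
python3 -m inch '[[[40,0.045,0,0.007,0,-3,0],[40,0.09,0,0.014,0,-6,0],[40,0.135,0,0.021,0,-9,0],[40,0.18,0,0.028,0,-12,0],[40,0.22,0,0.034,0,-14,0],[40,0.255,0,0.039,0,-15.3,0],[40,0.2745,0,0.0417,0,-15.3,0],[40,0.2745,0,0.0417,0,-15.3,0],[40,0.2745,0,0.0417,0,-15.3,0]]]'
python3 - <<'E'
from m import *
go(574,57.3,202,12.58)
for n in ['side','top']:
    c=shot(n);Q=cloud(c);cv2.imwrite(f'pics/{n}2.png',c['image'])
    P=sel(Q,574,57,120,172,222);print(n,len(P));h=np.histogram(P[:,2],bins=np.arange(172,222,4));print(h)
    P=sel(Q,574,57,150,125,150);print('guides',rect(P[:,:2]),len(P))
c=shot('wrist');Q=cloud(c);cv2.imwrite('pics/w2.png',c['image'])
for lo,hi in [(92,105),(200,216)]:
    P=sel(Q,574,57,110,lo,hi);print('w',lo,len(P),rect(P[:,:2]) if len(P)>9 else '',np.median(P[:,2]))
E
```

```text
time: 5.15
ee_pos: [572.1, 56.8, 200.3]
ee_rot: [-1.572, 0.001, -1.354]
wrist_force: [-0.8, -0.4, -2.3]
grip_width: 59.6
t 5.15 pos [572.1  56.8 200.3] phi 12.41 w 59.6 F [-0.8 -0.4 -2.3]
shift m [-0.0001 -0.0017  0.002 ] turn [ 0.1  -0.17 -0.03]
side 3386
(array([  0,  34, 316, 218, 249, 514, 413, 809, 293, 421,  45,  50]), array([172, 176, 180, 184, 188, 192, 196, 200, 204, 208, 212, 216, 220]))
guides (array([553. , 151.8]), array([10.4, 44.3]), np.float32(-80.68)) 207
top 702
(array([  0,   6, 176,  51,  31,  89,  44,  53, 107, 144,   1,   0]), array([172, 176, 180, 184, 188, 192, 196, 200, 204, 208, 212, 216, 220]))
guides (array([573.7,  57.9]), array([ 43.8, 201.4]), np.float32(12.53)) 264
w 92 74 (array([554.9, 142.1]), array([ 0.2, 43.9]), np.float32(-77.32)) 96.8183168650109
w 200 18755 (array([567.4,  76.4]), array([ 81.2, 121.4]), np.float32(12.44)) 205.86377753314906
```

View pics/w2.png

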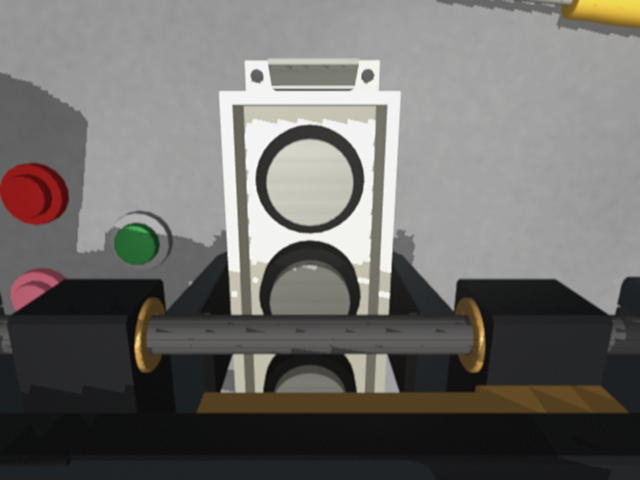

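View pics/side2.png

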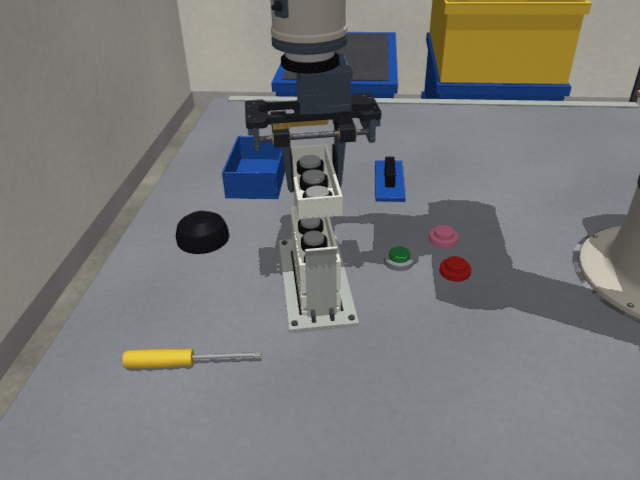

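View pics/top2.png

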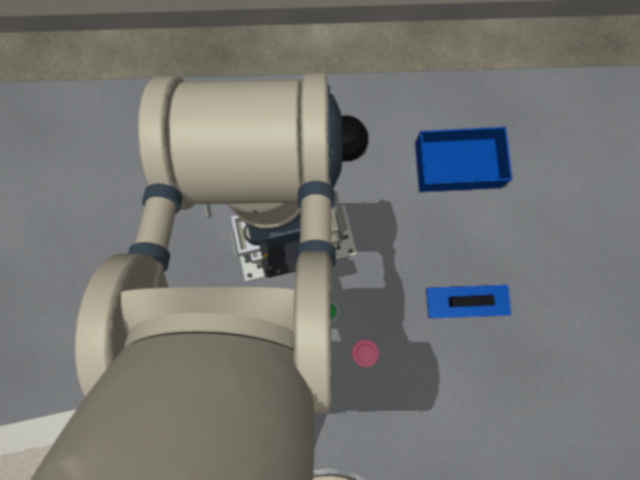

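Run:
```python
from m import *
go(574,57.3,202,12.58)
c=shot('wrist');Q=cloud(c);a=np.radians(12.58);x=np.array([np.cos(a),np.sin(a)]);u=np.array([-x[1],x[0]])
def rep(nm,m):
    P=Q[m];d=P[:,:2]-np.array([574,57.3]);X=d@x;Y=d@u
    print(nm,len(P),'X',np.percentile(X,[0.5,99.5]).round(1),'mid',np.percentile(X,[0.5,99.5]).mean().round(1),'Y',np.percentile(Y,[.5,99.5]).round(1),'Z',np.percentile(P[:,2],[1,50,99]).round(1))
v,uu=np.mgrid[:480,:640]
rep('rim',(v>85)&(v<240)&(uu>200)&(uu<420)&(Q[...,2]>203)&(Q[...,2]<216))
rep('endrim',(v>85)&(v<104)&(uu>200)&(uu<420)&(Q[...,2]>203)&(Q[...,2]<216))
rep('guide',(v<110)&(uu>200)&(uu<420)&(Q[...,2]>125)&(Q[...,2]<145))
rep('collar',(v<110)&(uu>200)&(uu<420)&(Q[...,2]>5)&(Q[...,2]<12))
```

```text
t 5.3 pos [572.3  57.8 200.9] phi 12.53 w 59.7 F [-0.3  0.2 -2.1]
shift m [ 0.0008 -0.0011  0.0015] turn [ 0.04 -0.05 -0.02]
rim 6199 X [-31.8  28.1] mid -1.9 Y [29.7 80.8] Z [203.6 208.5 210.1]
endrim 2334 X [-31.6  27.8] mid -1.9 Y [76.9 80.8] Z [207.1 208.6 210.1]
guide 2153 X [-21.9  21.6] mid -0.1 Y [88.9 99.6] Z [125.2 134.4 139.9]
collar 1394 X [-51.8  51.7] mid -0.0 Y [ 91.7 113.8] Z [ 5.8  7.8 11.6]
```

```bash
python3 -m inch '[[[40,0.0006,0,0.0018,0,0,0],[40,0.0006,0.02,0.0018,0,0,0],[40,0.0006,0.045,0.0018,0,0,0],[40,0.0006,0.06,0.0018,0,0,0],[40,0.0006,0.069,0.0018,0,0,0],[40,0.0006,0.069,0.0018,0,0,0],[40,0.0006,0.069,0.0018,0,0,0]]]'
python3 - <<'E'
from m import *
go(574,57.3,122,12.58)
c=shot('wrist');Q=cloud(c);cv2.imwrite('pics/w3.png',c['image']);a=np.radians(12.58);x=np.array([np.cos(a),np.sin(a)]);u=np.array([-x[1],x[0]])
def rep(nm,m):
    P=Q[m];d=P[:,:2]-np.array([574,57.3]);X=d@x;Y=d@u
    if len(P):print(nm,len(P),'X',np.percentile(X,[0.5,99.5]).round(1),'mid',np.percentile(X,[0.5,99.5]).mean().round(1),'Y',np.percentile(Y,[.5,99.5]).round(1),'Z',np.percentile(P[:,2],[1,50,99]).round(1),rect(P[:,:2])[2])
v,uu=np.mgrid[:480,:640]
rep('endrim',(v>85)&(v<104)&(uu>200)&(uu<420)&(Q[...,2]>133)&(Q[...,2]<146))
rep('guide',(v<90)&(uu>200)&(uu<420)&(Q[...,2]>115)&(Q[...,2]<145))
rep('collar',(v<110)&(uu>200)&(uu<420)&(Q[...,2]>5)&(Q[...,2]<12))
c=shot('side');Q=cloud(c);cv2.imwrite('pics/side3.png',cv2.resize(c['image'][120:340,230:400],None,fx=2.7,fy=2.7))
rep('side trayrim',(abs(Q[...,0]-574)<70)&(abs(Q[...,1]-57)<110)&(Q[...,2]>135)&(Q[...,2]<142))
E
```

```text
time: 6.05
ee_pos: [575.0, 56.9, 132.8]
ee_rot: [-1.57, -0.0, -1.353]
wrist_force: [0.7, 0.0, -2.2]
grip_width: 60.0
t 6.05 pos [575.   56.9 132.8] phi 12.49 w 60.0 F [ 0.7  0.  -2.2]
shift m [-0.0006  0.0108 -0.0009] turn [-0.04 -0.09  0.01]
endrim 2332 X [-29.2  30.2] mid 0.5 Y [75.4 79.4] Z [138.9 140.5 142. ] -77.54
guide 6085 X [-22.1  21.5] mid -0.3 Y [86.9 99.6] Z [117.8 132.6 139.8] -76.9
collar 2598 X [-52.   51.6] mid -0.2 Y [ 86.5 113.6] Z [ 5.9  7.7 11.6] -77.58
side trayrim 731 X [-37.8  39.8] mid 1.0 Y [-80.8 101.2] Z [135.  139.7 142. ] 10.12
```

View pics/side3.png

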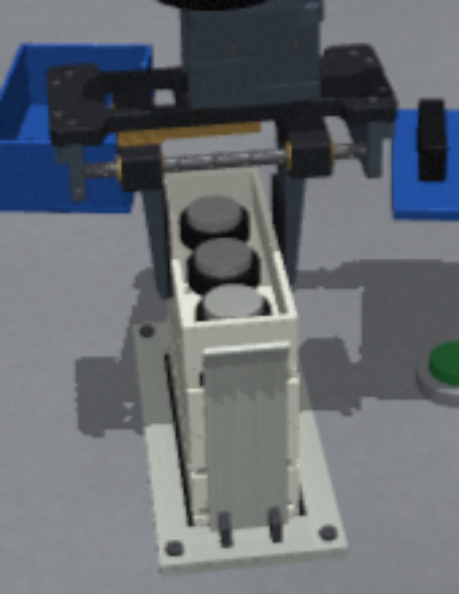

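View pics/w3.png

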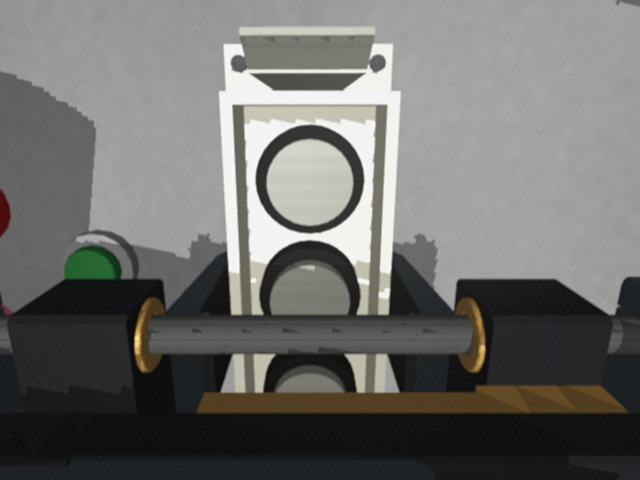

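The tray is lined up over the pile within about 1 mm, seen against the guide (rows 28–90) and collar in the same wrist image. Now the slow descent.

```bash
python3 -m inch '[[[40,-0.0003,0.002,-0.0006,0,0,0],[40,-0.0003,0.004,-0.0006,0,0,0],[40,-0.0003,0.006,-0.0006,0,0,0],[40,-0.0003,0.007,-0.0006,0,0,0],[40,-0.0003,0.008,-0.0006,0,0,0],[40,-0.0003,0.008,-0.0006,0,0,0]]]'; python3 -m inch '[[[40,0,0.0005,0,0,0,0],[40,0,0.001,0,0,0,0]]]'; python3 -m inch '[[[40,0,0.0005,0,0,0,0],[40,0,0.001,0,0,0,0]]]'
```

```text
time: 6.75
ee_pos: [573.9, 56.9, 124.2]
ee_rot: [-1.571, 0.0, -1.353]
wrist_force: [0.2, 0.1, -3.1]
grip_width: 60.0
time: 6.95
ee_pos: [574.0, 56.9, 123.3]
ee_rot: [-1.571, 0.0, -1.353]
wrist_force: [0.5, -0.3, -3.4]
grip_width: 59.8
time: 7.15
ee_pos: [573.9, 56.9, 122.3]
ee_rot: [-1.571, -0.0, -1.353]
wrist_force: [-1.0, -0.3, -3.6]
grip_width: 59.8
```

```bash
python3 -m inch '[[[40,0,0.0005,0,0,0,0],[40,0,0.0008,0,0,0,0]]]'; python3 -m inch '[[[40,0,0.0004,0,0,0,0],[40,0,0.0004,0,0,0,0]]]'
```

```text
time: 7.35
ee_pos: [573.9, 56.9, 121.5]
ee_rot: [-1.571, 0.0, -1.353]
wrist_force: [-0.6, -0.3, -2.6]
grip_width: 60.0
time: 7.55
ee_pos: [573.9, 56.9, 121.1]
ee_rot: [-1.571, 0.0, -1.353]
wrist_force: [-0.9, -0.2, -3.6]
grip_width: 60.1
```

```bash
python3 -m inch '[[[40,0,0.0005,0,0,0,0],[40,0,0.0005,0,0,0,0]]]'; python3 -m inch '[[[40,0,0.0005,0,0,0,0],[40,0,0.0005,0,0,0,0]]]'; python3 -m inch '[[[40,0,0.0005,0,0,0,0],[40,0,0.0005,0,0,0,0]]]'
```

```text
time: 7.75
ee_pos: [573.9, 56.8, 120.6]
ee_rot: [-1.571, 0.0, -1.353]
wrist_force: [-0.1, -0.1, -3.6]
grip_width: 59.7
time: 7.95
ee_pos: [574.0, 56.9, 120.2]
ee_rot: [-1.571, 0.0, -1.353]
wrist_force: [0.2, -0.5, -0.5]
grip_width: 60.1
time: 8.15
ee_pos: [574.0, 56.9, 119.7]
ee_rot: [-1.571, -0.0, -1.353]
wrist_force: [-2.2, -0.0, 1.5]
grip_width: 59.9
```

Contact felt: the vertical force went from -3.4 to +1.5 N over the last millimetre. Releasing.

```bash
python3 -m inch '[[[40,0,0.0002,0,0,0,0],[40,0,0.0002,0,0,0,0],[75,0,0.0002,0,0,0,0],[75,0,0.0002,0,0,0,0],[100,0,0.0002,0,0,0,0],[100,0,0.0002,0,0,0,0],[100,0,0.0002,0,0,0,0],[100,0,-0.01,0,0,0,0],[100,0,-0.04,0,0,0,0],[100,0,-0.08,0,0,0,0],[100,0,-0.105,0,0,0,0],[100,0,-0.105,0,0,0,0]]]'
python3 - <<'E'
from m import *
c=shot('wrist');Q=cloud(c);cv2.imwrite('pics/w4.png',c['image']);a=np.radians(12.58);x=np.array([np.cos(a),np.sin(a)]);u=np.array([-x[1],x[0]])
def rep(nm,m):
    P=Q[m];d=P[:,:2]-np.array([574,57.3]);X=d@x;Y=d@u
    if len(P):print(nm,len(P),'X',np.percentile(X,[0.5,99.5]).round(1),'mid',np.percentile(X,[0.5,99.5]).mean().round(1),'Y',np.percentile(Y,[.5,99.5]).round(1),'Z',np.percentile(P[:,2],[1,50,99]).round(1),rect(P[:,:2]))
d=Q[...,:2]-np.array([574,57.3]);X=d@x;Y=d@u;Z=Q[...,2]
ins=(abs(X)<45)&(abs(Y)<84)
rep('rim',ins&(Z>122)&(Z<136));rep('pile',ins&(Z>70)&(Z<96))
rep('guide',(Y>85)&(Y<105)&(abs(X)<40)&(Z>115)&(Z<145)); rep('collar',(Y>85)&(Y<120)&(abs(X)<70)&(Z>5)&(Z<12))
c=shot('side');Q=cloud(c);cv2.imwrite('pics/side4.png',cv2.resize(c['image'][120:340,230:400],None,fx=2.7,fy=2.7))
d=Q[...,:2]-np.array([574,57.3]);X=d@x;Y=d@u;Z=Q[...,2];ins=(abs(X)<45)&(abs(Y)<84)
rep('side rim',ins&(Z>124)&(Z<136))
go(451,-281.3,160,1.3)
E
```

```text
time: 9.35
ee_pos: [575.8, 56.9, 229.0]
ee_rot: [-1.564, -0.001, -1.353]
wrist_force: [0.1, 0.2, 0.1]
grip_width: 91.0
rim 3847 X [-30.4  29.6] mid -0.4 Y [-55.6  79.6] Z [122.7 127.7 129.4] (array([571.2,  67.6]), array([ 60.3, 138. ]), np.float32(12.45))
guide 2051 X [-22.   21.6] mid -0.2 Y [86.9 99.2] Z [115.9 132.3 139.9] (array([553.6, 148.1]), array([12.5, 44.1]), np.float32(-77.44))
collar 1880 X [-51.8  51.7] mid -0.0 Y [ 85.5 113.7] Z [ 5.9  7.7 11.6] (array([552.4, 154.6]), array([ 28.2, 104.3]), np.float32(-77.52))
side rim 577 X [-30.2  29.9] mid -0.1 Y [-81.   81.8] Z [124.2 128.3 130.6] (array([573.8,  57.3]), array([ 60.2, 164.8]), np.float32(12.5))
t 9.45 pos [574.   56.9 225.4] phi 12.48 w 91.0 F [0.7 0.3 0.1]
shift m [ 0.3036  0.0652 -0.1933] turn [-7.000e-02  1.118e+01  1.000e-02]
```

View pics/w4.png

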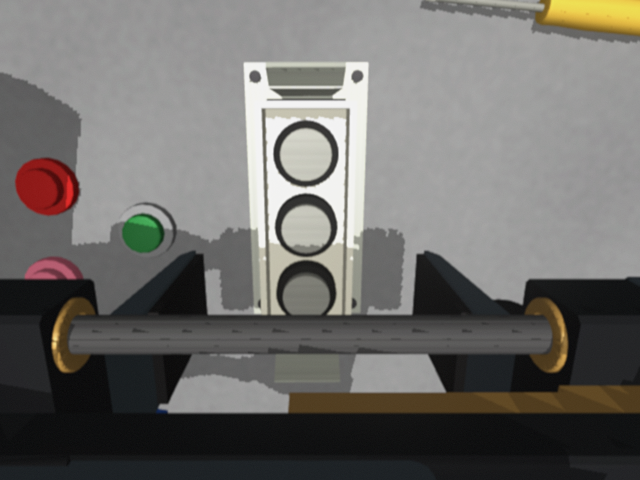

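View pics/side4.png

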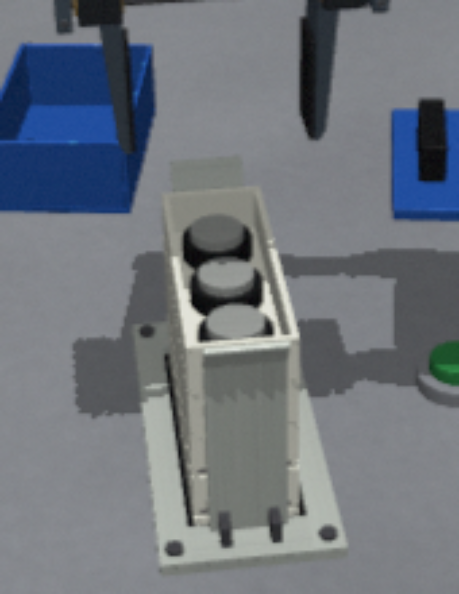

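The tray lies square on the pile: rim at z≈128, offset under 0.5 mm, yaw 12.45–12.5° against the pile's 12.58°. Next, the cover.

```bash
python3 -m inch '[[[100,0.042,0,-0.026,0,1.5,0],[100,0.084,0,-0.053,0,3,0],[100,0.126,0,-0.08,0,4.5,0],[100,0.168,0,-0.107,0,6,0],[100,0.21,0,-0.134,0,7.5,0],[100,0.252,0.03,-0.16,0,9,0],[100,0.29,0.06,-0.185,0,11.2,0],[100,0.3036,0.0652,-0.1933,0,11.2,0],[100,0.3036,0.0652,-0.1933,0,11.2,0],[100,0.3036,0.0652,-0.1933,0,11.2,0],[100,0.3036,0.0652,-0.1933,0,11.2,0]]]'
python3 - <<'E'
from m import *
c=shot('wrist');Q=cloud(c);cv2.imwrite('pics/w5.png',c['image'])
for nm,a in dict(bar=(451,-281,100,35,45),plate=(451,-281,100,6,14)).items():
    P=sel(Q,*a);print(nm,len(P),rect(P[:,:2]) if len(P)>9 else '')
c=shot('side');Q=cloud(c)
go(451,-281.3,31,1.3)
E
```

```text
time: 10.55
ee_pos: [451.0, -280.5, 159.4]
ee_rot: [-1.571, 0.0, -1.548]
wrist_force: [0.1, 0.4, 1.1]
grip_width: 91.4
bar 3370 (array([ 451.1, -282.8]), array([20.1, 79.9]), np.float32(1.27))
plate 13160 (array([ 451.2, -282. ]), array([ 60.1, 157.9]), np.float32(1.24))
t 10.65 pos [ 451.3 -280.5  159.8] phi 1.36 w 91.4 F [-0.8  0.7  0.9]
shift m [ 0.0008  0.1288 -0.0003] turn [-0.02  0.06  0.01]
```

View pics/w5.png

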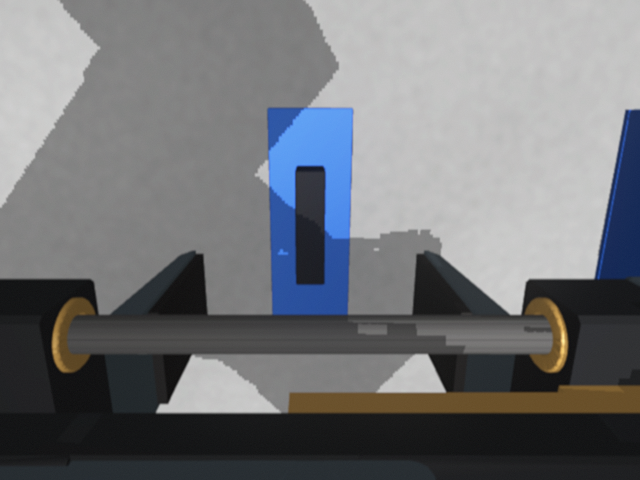

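The wrist view shows the whole bar (columns 296–325, rows 167–284), centred between the fingers at (451.1, -282.5), yaw 1.3°.

```bash
python3 -m inch '[[[80,0.0016,0.045,-0.0002,0,0,0],[80,0.0016,0.09,-0.0002,0,0,0],[70,0.0016,0.12,-0.0002,0,0,0],[60,0.0016,0.128,-0.0002,0,0,0],[50,0.0016,0.128,-0.0002,0,0,0],[5,0.0016,0.128,-0.0002,0,0,0],[5,0.0016,0.128,-0.0002,0,0,0],[5,0.0016,0.128,-0.0002,0,0,0],[5,0.0016,0.128,-0.0002,0,0,0],[5,0.0016,0.128,-0.0002,0,0,0],[5,0.0016,0.128,-0.0002,0,0,0],[5,0.0016,0.128,-0.0002,0,0,0]]]'
```

```text
time: 11.85
ee_pos: [450.9, -283.2, 32.1]
ee_rot: [-1.57, -0.001, -1.548]
wrist_force: [-0.4, 0.9, 9.6]
grip_width: 19.4
```

```bash
python3 -m inch '[[[5,0,-0.01,0,0,0,0],[5,0,-0.04,0,0,0,0],[5,0,-0.085,0,0,0,0],[5,0,-0.13,0,0,0,0],[5,0,-0.165,0,0,0,0],[5,0,-0.185,0,0,0,0],[5,0,-0.185,0,0,0,0],[5,0,-0.185,0,0,0,0]]]'
python3 - <<'E'
from m import *
go(574,57.3,217,12.5)
E
```

```text
time: 12.65
ee_pos: [450.4, -282.7, 216.4]
ee_rot: [-1.571, -0.0, -1.548]
wrist_force: [0.1, -0.3, -2.4]
grip_width: 20.2
t 12.65 pos [ 450.4 -282.7  216.4] phi 1.28 w 20.2 F [ 0.1 -0.3 -2.4]
shift m [-0.3371 -0.0006  0.1312] turn [ -0.   -11.22   0.  ]
```

```bash
python3 -m inch '[[[5,-0.04,0,0.0155,0,-1.5,0],[5,-0.084,0,0.0325,0,-3,0],[5,-0.128,0,0.05,0,-4.5,0],[5,-0.172,0,0.067,0,-6,0],[5,-0.216,0,0.084,0,-7.5,0],[5,-0.26,0,0.101,0,-9,0],[5,-0.3,0,0.117,0,-10.5,0],[5,-0.325,0,0.127,0,-11.2,0],[5,-0.3371,0,0.1312,0,-11.2,0],[5,-0.3371,0,0.1312,0,-11.2,0],[5,-0.3371,0,0.1312,0,-11.2,0],[5,-0.3371,0,0.1312,0,-11.2,0]]]'
cat > al.py <<'E'
from m import *
def run(tag,plz):
    go(574,57.3,217,12.5)
    a=np.radians(12.58);x=np.array([np.cos(a),np.sin(a)]);u=np.array([-x[1],x[0]])
    for n in ['wrist','side']:
        c=shot(n);Q=cloud(c);im=c['image']
        cv2.imwrite(f'pics/{tag}{n}.png',im if n=='wrist' else cv2.resize(im[60:340,230:400],None,fx=2.1,fy=2.1))
        d=Q[...,:2]-np.array([574,57.3]);X=d@x;Y=d@u;Z=Q[...,2]
        b,g,r=[im[...,i].astype(int) for i in range(3)];blue=(b>r+40)
        def rep(nm,m):
            P=Q[m]
            if len(P)>10:
                p=np.percentile(X[m],[.5,99.5]).round(1);print(n,nm,len(P),'X',p,p.mean().round(2),'Y',np.percentile(Y[m],[.5,99.5]).round(1),'Z',np.percentile(Z[m],[5,50,95]).round(1),rect(P[:,:2])[1:])
        rep('plate',blue&(abs(X)<50)&(abs(Y)<95)&(abs(Z-plz)<5))
        rep('guide',(Y>85)&(Y<105)&(abs(X)<40)&(Z>115)&(Z<145)&~blue)
        rep('rim',(Y>60)&(Y<83)&(abs(X)<40)&(Z>123)&(Z<134)&~blue)
        rep('collar',(Y>85)&(Y<120)&(abs(X)<70)&(Z>5)&(Z<12)&~blue)
E
python3 -c "
import al;al.run('c6',195)"
```

```text
time: 13.85
ee_pos: [573.8, 55.8, 216.0]
ee_rot: [-1.572, -0.0, -1.354]
wrist_force: [0.5, -0.2, -2.1]
grip_width: 19.6
t 13.85 pos [573.8  55.8 216. ] phi 12.4 w 19.6 F [ 0.5 -0.2 -2.1]
shift m [-0.0014 -0.001   0.0005] turn [ 0.05 -0.1   0.  ]
wrist plate 20199 X [-30.5  28.8] -0.85 Y [-52.   78.2] Z [192.5 193.6 194.7] (array([ 60.5, 138.3]), np.float32(12.42))
wrist guide 2317 X [-22.   21.6] -0.2 Y [86.8 99.5] Z [122.2 132.4 139.1] (array([12.8, 44. ]), np.float32(-77.13))
wrist collar 1766 X [-51.8  51.8] 0.0 Y [ 86.9 113.9] Z [ 6.3  7.8 10.8] (array([ 27.1, 104. ]), np.float32(-77.41))
side plate 1392 X [-29.4  29.6] 0.1 Y [-76.6  81.1] Z [192.1 194.5 195.7] (array([ 59.5, 162.6]), np.float32(12.57))
side guide 371 X [-21.8  22. ] 0.1 Y [ 88.3 101.1] Z [116.2 126.9 139.6] (array([14.4, 44.2]), np.float32(-78.22))
side rim 173 X [-30.1  29.8] -0.15 Y [60.  81.8] Z [123.6 128.2 129.8] (array([22.2, 60. ]), np.float32(-78.14))
side collar 924 X [-51.6  51.5] -0.05 Y [ 85.2 116.4] Z [ 6.3  8.5 10.9] (array([ 32.4, 103.8]), np.float32(-77.34))
```

View pics/c6wrist.png

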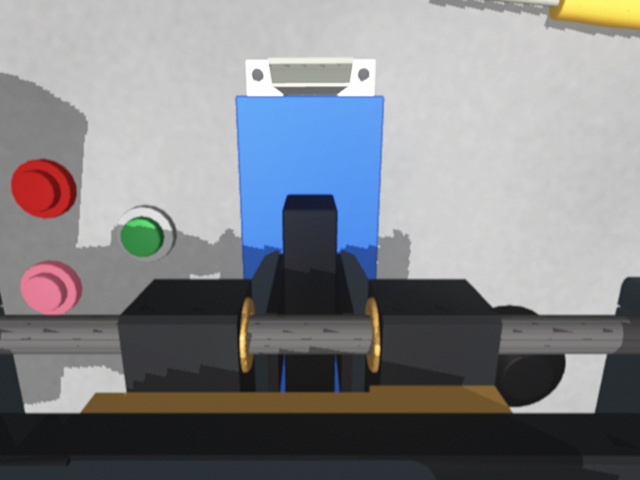

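```bash
python3 -m inch '[[[5,-0.001,0,0.0004,0,0,0],[5,-0.001,0.02,0.0004,0,0,0],[5,-0.001,0.035,0.0004,0,0,0],[5,-0.001,0.043,0.0004,0,0,0],[5,-0.001,0.046,0.0004,0,0,0],[5,-0.001,0.046,0.0004,0,0,0],[5,-0.001,0.046,0.0004,0,0,0]]]'; python3 -c "
import al;al.run('c7',148)"
```

```text
time: 14.65
ee_pos: [574.8, 58.1, 171.0]
ee_rot: [-1.57, -0.0, -1.353]
wrist_force: [-0.2, 0.6, -2.1]
grip_width: 20.4
t 14.65 pos [574.8  58.1 171. ] phi 12.47 w 20.4 F [-0.2  0.6 -2.1]
shift m [ 0.0006 -0.046  -0.0009] turn [-0.05 -0.03  0.01]
wrist plate 20127 X [-29.   30.3] 0.65 Y [-50.   80.1] Z [147.5 148.6 149.7] (array([ 60.3, 137.9]), np.float32(12.43))
wrist guide 3671 X [-22.   21.6] -0.2 Y [86.9 99.6] Z [122.3 132.7 139.1] (array([13. , 44.1]), np.float32(-77.51))
wrist collar 2117 X [-51.9  51.8] -0.05 Y [ 86.9 113.8] Z [ 6.4  7.8 11. ] (array([ 27.1, 104.3]), np.float32(-77.13))
side plate 1438 X [-28.2  31. ] 1.4 Y [-73.7  83.1] Z [145.6 149.3 150.6] (array([ 59.7, 161. ]), np.float32(12.52))
side guide 374 X [-21.7  22. ] 0.15 Y [ 87.6 101.7] Z [116.  127.4 139.7] (array([14.4, 44.1]), np.float32(-78.99))
side rim 159 X [-29.8  29.9] 0.05 Y [60.6 82. ] Z [123.9 128.1 129.6] (array([21.3, 59.9]), np.float32(-75.66))
side collar 936 X [-51.5  51.6] 0.05 Y [ 85.3 116.2] Z [ 6.   8.5 10.8] (array([ 31.8, 104.1]), np.float32(-77.46))
```

View pics/c7side.png

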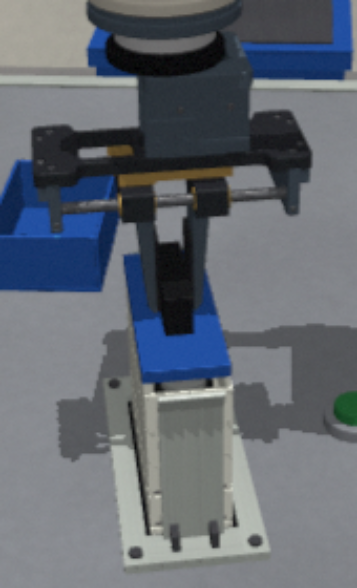

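```bash
python3 -m inch '[[[5,0.0007,0.002,-0.001,0,0,0],[5,0.0007,0.004,-0.001,0,0,0],[5,0.0007,0.005,-0.001,0,0,0],[5,0.0007,0.006,-0.001,0,0,0],[5,0.0007,0.006,-0.001,0,0,0],[5,0.0007,0.006,-0.001,0,0,0]]]'; python3 -c "
import al;al.run('c8',143)"
```

```text
time: 15.35
ee_pos: [573.6, 57.2, 164.4]
ee_rot: [-1.571, 0.0, -1.353]
wrist_force: [0.6, -0.4, -1.5]
grip_width: 19.7
t 15.35 pos [573.6  57.2 164.4] phi 12.48 w 19.7 F [ 0.6 -0.4 -1.5]
shift m [-0.     -0.0526  0.0004] turn [ 0.   -0.02 -0.  ]
wrist plate 20178 X [-30.3  28.9] -0.7 Y [-50.7  79.6] Z [140.9 142.  143.1] (array([ 60.4, 138.4]), np.float32(12.55))
wrist guide 4012 X [-22.1  21.5] -0.3 Y [86.9 99.6] Z [122.4 132.6 139.1] (array([12.9, 44.1]), np.float32(-77.34))
wrist collar 2363 X [-51.9  51.7] -0.1 Y [ 86.1 113.7] Z [ 6.5  7.7 10.8] (array([ 28.3, 104.2]), np.float32(-77.6))
side plate 1401 X [-29.5  29.6] 0.05 Y [-75.8  82.1] Z [140.3 142.8 144.2] (array([ 59.7, 162.5]), np.float32(12.51))
side guide 380 X [-21.9  22. ] 0.05 Y [ 89.1 101.1] Z [115.6 126.8 139.6] (array([15.1, 44.6]), np.float32(-81.3))
side rim 138 X [-29.5  29.8] 0.15 Y [65.5 82. ] Z [124.3 128.1 129.9] (array([18.3, 60. ]), np.float32(-85.44))
side collar 937 X [-51.6  51.6] 0.0 Y [ 85.6 116. ] Z [ 6.   8.6 10.6] (array([ 31.2, 104.2]), np.float32(-77.52))
```

```bash
python3 -m inch '[[[5,0,0.001,0.0002,0,0,0],[5,0,0.002,0.0002,0,0,0],[5,0,0.002,0.0002,0,0,0]]]'; python3 -m inch '[[[5,0,0.0005,0,0,0,0],[5,0,0.0005,0,0,0,0]]]';python3 -m inch '[[[5,0,0.0005,0,0,0,0],[5,0,0.0005,0,0,0,0]]]'
```

```text
time: 15.75
ee_pos: [573.7, 57.3, 162.2]
ee_rot: [-1.571, 0.0, -1.353]
wrist_force: [-0.4, -0.6, -2.9]
grip_width: 19.8
time: 15.95
ee_pos: [573.8, 57.3, 161.9]
ee_rot: [-1.571, 0.0, -1.353]
wrist_force: [0.0, 0.4, -2.1]
grip_width: 19.9
time: 16.15
ee_pos: [573.8, 57.2, 161.4]
ee_rot: [-1.571, 0.0, -1.353]
wrist_force: [-0.4, 0.5, -2.4]
grip_width: 19.9
```

```bash
python3 -m inch '[[[5,0,0.0005,0,0,0,0],[5,0,0.0005,0,0,0,0]]]';python3 -m inch '[[[5,0,0.0005,0,0,0,0],[5,0,0.0005,0,0,0,0]]]'
```

```text
time: 16.35
ee_pos: [573.8, 57.2, 160.9]
ee_rot: [-1.571, -0.0, -1.353]
wrist_force: [-0.2, 0.0, -2.4]
grip_width: 19.7
time: 16.55
ee_pos: [573.8, 57.2, 160.4]
ee_rot: [-1.571, 0.0, -1.353]
wrist_force: [0.7, -0.3, -1.3]
grip_width: 19.5
```

```bash
python3 -m inch '[[[5,0,0.0005,0,0,0,0],[5,0,0.0005,0,0,0,0]]]'
```

```text
time: 16.75
ee_pos: [573.8, 57.2, 159.9]
ee_rot: [-1.571, -0.0, -1.353]
wrist_force: [-1.0, -0.2, -0.5]
grip_width: 20.2
```

```bash
python3 -m inch '[[[5,0,0.0004,0,0,0,0],[5,0,0.0004,0,0,0,0]]]'; python3 -m inch '[[[5,0,0.0003,0,0,0,0],[5,0,0.0003,0,0,0,0]]]'
```

```text
time: 16.95
ee_pos: [573.8, 57.2, 159.6]
ee_rot: [-1.571, -0.0, -1.353]
wrist_force: [-0.3, 0.0, 1.9]
grip_width: 19.9
time: 17.15
ee_pos: [573.9, 57.2, 159.3]
ee_rot: [-1.571, -0.0, -1.353]
wrist_force: [-1.1, 0.4, 3.6]
grip_width: 20.1
```

Contact felt: the force rose steadily from -2.4 to +3.6 N. Releasing.

```bash
python3 -m inch '[[[30,0,0,0,0,0,0],[50,0,0,0,0,0,0],[60,0,0,0,0,0,0],[60,0,0,0,0,0,0],[60,0,0,0,0,0,0],[60,0,-0.01,0,0,0,0],[60,0,-0.04,0,0,0,0],[60,0,-0.08,0,0,0,0],[60,0,-0.08,0,0,0,0],[60,0,-0.08,0,0,0,0]]]'
python3 - <<'E'
import al;al.run('c9',138)
from m import *
go(435.3,-3.5,90,12.5)
E
```

```text
time: 18.15
ee_pos: [574.3, 57.2, 240.6]
ee_rot: [-1.568, -0.001, -1.353]
wrist_force: [-0.2, 0.5, 0.1]
grip_width: 54.8
t 18.15 pos [574.3  57.2 240.6] phi 12.48 w 54.8 F [-0.2  0.5  0.1]
shift m [-0.0001  0.0236 -0.0004] turn [-0.14 -0.02  0.03]
wrist plate 15234 X [-30.   29.1] -0.45 Y [-56.3  79.3] Z [136.3 137.4 138.5] (array([ 60., 137.]), np.float32(12.45))
wrist guide 1883 X [-22.   21.6] -0.2 Y [86.9 99.6] Z [122.  132.3 139. ] (array([12.8, 44.1]), np.float32(-77.41))
wrist collar 1896 X [-51.7  51.7] 0.0 Y [ 85.1 113.4] Z [ 6.3  7.7 10.7] (array([ 28.3, 104.3]), np.float32(-77.52))
side plate 1753 X [-29.4  29.8] 0.2 Y [-76.9  81.6] Z [136.  138.2 139.6] (array([ 59.9, 163.9]), np.float32(12.8))
side guide 368 X [-21.7  22.1] 0.2 Y [ 88.4 100.6] Z [116.1 127.4 139.6] (array([14. , 44.1]), np.float32(-77.09))
side rim 59 X [-29.2  30. ] 0.4 Y [69.  82.5] Z [123.5 127.4 129.8] (array([11.8, 59.9]), np.float32(-86.57))
side collar 949 X [-51.5  51.6] 0.05 Y [ 85.3 116.2] Z [ 6.1  8.5 10.8] (array([ 31.7, 104.1]), np.float32(-77.43))
t 18.25 pos [573.4  57.2 238.9] phi 12.48 w 54.6 F [ 0.3 -0.7 -0.8]
shift m [ 0.0295  0.149  -0.1479] turn [ 0.04 -0.02 -0.01]
```

View pics/c9wrist.png

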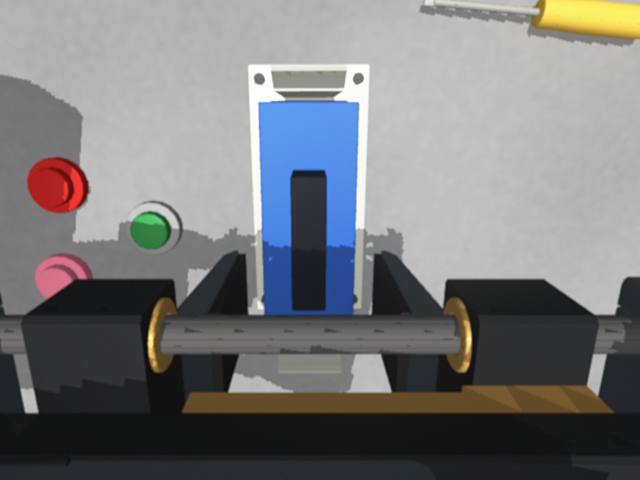

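View pics/c9side.png

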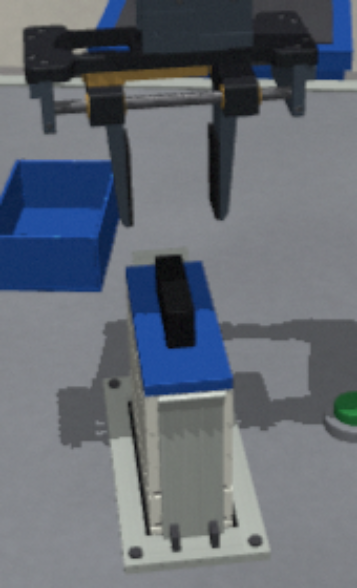

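The cover lies square on the tray: plate top at z≈138, within 0.5 mm, yaw 12.45–12.8°. Next, the green button.

```bash
python3 -m inch '[[[0,0.008,0,-0.042,0,0,0],[0,0.016,0,-0.085,0,0,0],[0,0.025,0,-0.125,0,0,0],[0,0.0295,0.03,-0.148,0,0,0],[0,0.0295,0.065,-0.148,0,0,0],[0,0.0295,0.1,-0.148,0,0,0],[0,0.0295,0.13,-0.148,0,0,0],[0,0.0295,0.139,-0.148,0,0,0],[0,0.0295,0.139,-0.148,0,0,0],[0,0.0295,0.139,-0.148,0,0,0],[0,0.0295,0.139,-0.148,0,0,0]]]'
python3 - <<'E'
from m import *
go(435.3,-3.5,60,12.5)
for n in ['wrist','side']:
    c=shot(n);Q=cloud(c);im=c['image'].astype(int);g=(im[...,1]>im[...,2]+40)&(im[...,1]>im[...,0]+30)&~np.isnan(Q[...,0])
    cv2.imwrite(f'pics/b10{n}.png',c['image'])
    P=Q[g];P=P[np.hypot(P[:,0]-435,P[:,1]+3)<40]
    if len(P)>20: print(n,len(P),cv2.minEnclosingCircle(P[:,:2].astype(np.float32)),np.percentile(P[:,2],[5,50,95]))
E
```

```text
time: 19.35
ee_pos: [436.4, -3.6, 101.3]
ee_rot: [-1.569, -0.001, -1.353]
wrist_force: [-0.2, 0.3, -0.7]
grip_width: 0.4
t 19.35 pos [436.4  -3.6 101.3] phi 12.49 w 0.4 F [-0.2  0.3 -0.7]
shift m [-0.0004  0.0413 -0.0012] turn [-0.1  -0.01  0.04]
wrist 1898 ((435.5274353027344, -3.4912211894989014), 18.565580368041992) [19.93094125 21.58609795 22.84394009]
side 257 ((436.2516784667969, -3.5446605682373047), 18.073654174804688) [14.93402593 21.84194885 23.94541371]
```

View pics/b10wrist.png

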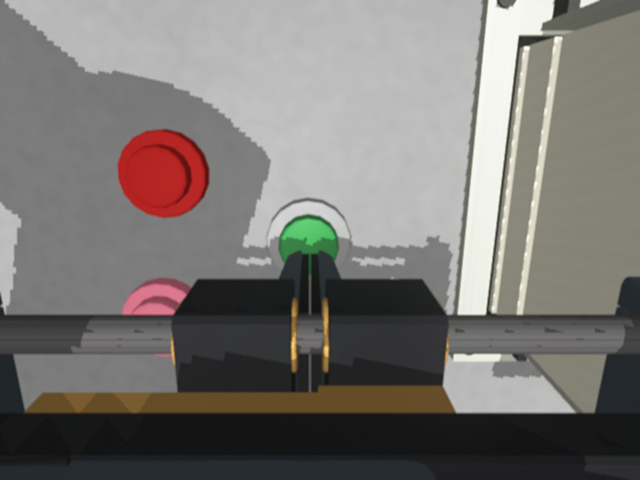

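View pics/b10side.png

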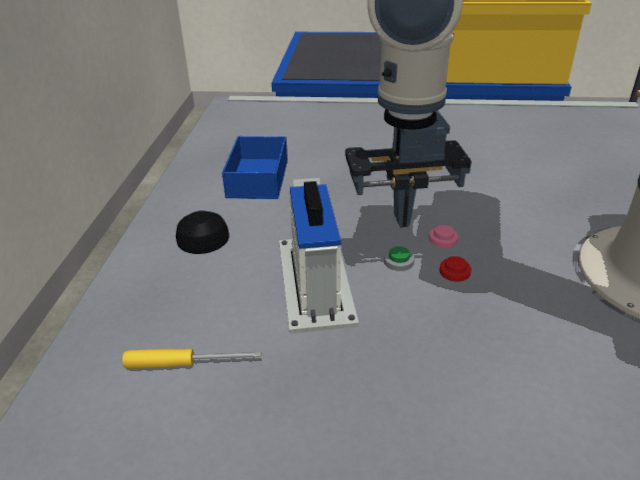

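Only the green cap in the grey ring is under the closed fingers, at (435.6, -3.5) with its top at z≈22. Pressing it.

```bash
python3 -m inch '[[[0,0,0.02,-0.0006,0,0,0],[0,0,0.045,-0.0006,0,0,0],[0,0,0.055,-0.0006,0,0,0],[0,0,0.058,-0.0006,0,0,0],[0,0,0.058,-0.0006,0,0,0]]]'; python3 -m inch '[[[0,0,0.001,0,0,0,0],[0,0,0.002,0,0,0,0],[0,0,0.003,0,0,0,0],[0,0,0.004,0,0,0,0],[0,0,0.004,0,0,0,0]]]'; python3 -m inch '[[[0,0,0.001,0,0,0,0],[0,0,0.002,0,0,0,0],[0,0,0.003,0,0,0,0],[0,0,0.003,0,0,0,0]]]'
```

```text
time: 19.95
ee_pos: [435.2, -3.7, 42.5]
ee_rot: [-1.571, 0.0, -1.353]
wrist_force: [-0.3, 1.0, -0.3]
grip_width: 0.1
time: 20.45
ee_pos: [435.3, -3.7, 38.3]
ee_rot: [-1.57, -0.0, -1.353]
wrist_force: [1.6, 0.1, 1.6]
grip_width: 0.3
time: 20.85
ee_pos: [435.3, -3.7, 35.1]
ee_rot: [-1.57, -0.0, -1.353]
wrist_force: [2.1, -0.6, 2.9]
grip_width: 0.0
```

```bash
python3 -m inch '[[[0,0,0.001,0,0,0,0],[0,0,0.002,0,0,0,0],[0,0,0.002,0,0,0,0]]]'; python3 -m inch '[[[0,0,0.0005,0,0,0,0],[0,0,0.001,0,0,0,0],[0,0,0.001,0,0,0,0]]]'
```

```text
time: 21.15
ee_pos: [435.3, -3.7, 33.2]
ee_rot: [-1.57, -0.0, -1.353]
wrist_force: [2.2, -0.2, 7.3]
grip_width: 0.7
time: 21.45
ee_pos: [435.4, -3.7, 32.9]
ee_rot: [-1.57, -0.0, -1.353]
wrist_force: [-0.4, 0.0, 28.0]
grip_width: 1.0
```

The button hit its stop: 28 N, with no more travel. Releasing and backing off.

```bash
python3 -m inch '[[[0,0,-0.005,0,0,0,0],[0,0,-0.02,0,0,0,0],[0,0,-0.06,0,0,0,0],[0,0,-0.1,0,0,0,0],[0,0,-0.15,0,0,0,0],[0,0,-0.15,-0.04,0,0,0],[0,0,-0.15,-0.06,0,0,0],[0,0,-0.15,-0.06,0,0,0],[0,0,-0.15,-0.06,0,0,0]]]'
python3 - <<'E'
import al;al.run('f',138)
from m import *
c=shot('top');cv2.imwrite('pics/ftop.png',c['image'])
c=shot('side');cv2.imwrite('pics/fside.png',c['image']);Q=cloud(c)
P=sel(Q,435.5,-3.5,14,10,40);print('button top',np.percentile(P[:,2],[50,90]))
E
```

```text
time: 22.35
ee_pos: [376.3, -16.7, 182.2]
ee_rot: [-1.571, 0.0, -1.354]
wrist_force: [0.2, 0.8, 0.1]
grip_width: 0.2
t 22.35 pos [376.3 -16.7 182.2] phi 12.45 w 0.2 F [0.2 0.8 0.1]
shift m [-0.0296 -0.0349  0.209 ] turn [ 0.01 -0.05 -0.01]
wrist collar 3338 X [-52.5  25.3] -13.6 Y [ 85.1 113.8] Z [ 6.4  7.8 10.5] (array([29. , 81.1]), np.float32(-77.31))
side plate 1765 X [-29.5  29.8] 0.15 Y [-77.3  82.1] Z [136.  138.1 139.6] (array([ 60. , 163.2]), np.float32(12.45))
side guide 372 X [-21.8  22. ] 0.1 Y [ 88.7 101.2] Z [116.5 127.1 139.7] (array([13.6, 44.4]), np.float32(-79.78))
side rim 60 X [-29.   29.9] 0.45 Y [70.4 82. ] Z [123.8 127.3 129.2] (array([10.8, 59.7]), np.float32(-86.63))
side collar 943 X [-51.7  51.6] -0.05 Y [ 85.4 116.2] Z [ 6.2  8.6 10.8] (array([ 31.4, 104. ]), np.float32(-77.45))
button top [22.63824862 23.74224603]
```

View pics/fside.png

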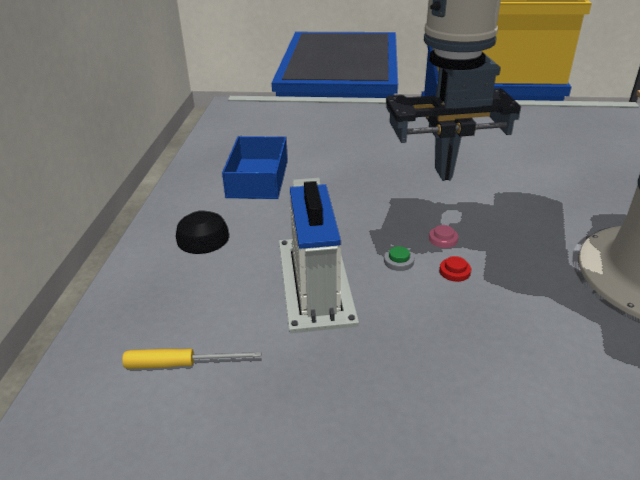

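The side view shows the covered pile at (318,215) and the button back up at (399,255). The bin, screwdriver and housing haven't moved, and the arm is clear of everything. Handing in.

```bash
python3 -c "
from station import ticket
print(ticket.sign_off())"
```

```text
the job is handed in; nothing more can be done
None
```

The job is done and handed in at about 22.5 s of the 72 s allowed: the tray is on the pile, the cover is on the tray, and the green button has been pressed and released.

- **Tray:** I lowered it until the vertical force rose about 5 N, then let go. It lies within about 0.5 mm of the pile's centre line and 0.1° of its yaw, with its rim at about 128 mm.
- **Cover:** I lowered it the same way, with a 6 N rise before release. The plate top is at about 138 mm, within about 0.5 mm of centre. The cameras put its yaw between 12.45° and 12.8°, against the pile's 12.58°; that spread is measurement scatter.
- **Button:** I pressed the green one in the grey housing, after both parts were lying in place. The fingers moved about 6 mm to a hard stop at 28 N. The last picture shows the cap back up at about 22–23 mm.
- **Last checks:** the bin, screwdriver and black housing look untouched in the last side view, and the arm was clear with zero wrist force. The wrist camera no longer saw the cover from there, so the last check of the cover used the side camera only. No check failed.

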